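# Feed a wood test piece through a conditioning chamber's sprung flap with a push block

## Robot

A 6-joint arm with a two-finger parallel gripper is mounted at the origin on the work surface. World frame = base frame: x ahead of the robot, y to its left, z up, the work surface at z = 0. Lengths are in mm, angles in rad, forces in N, time in s.
With the tool pointing down it reaches from about 400 to 925 mm from the base axis. Payload 12.5 kg.
Tool frame: the origin (TCP) lies at the centre of the arm's flange, where the gripper is bolted on; the fingertips stand 190 mm ahead of it and the grasp point (between the pads) lies env.grip_point_offset ahead of it (env.grip_point_offset is the distance from the TCP to the grasp point, in mm); z points along the fingers, x is the direction in which the jaws open and shut, and the axes are right-handed (so a half turn about z gives the same grasp; the last joint's range is limited). The gripper opens to 95 mm and grips with 3 to 60 N. Pads are 20 mm wide; open, the fingers measure 119 mm over their backs; the gripper's body (75 mm by 180 mm) begins 59 mm behind the grasp point.
Start: joints at [1.075, 0.491, 1.559, -0, 1.092, -0.106], TCP at [237.479, 578.125, 404.761] pointing down, gripper open.
Joint ranges: [-3.1, 3.1], [-0.84, 2.19], [0.05, 2.79], [-1.13, 4.28], [0.06, 2.93], [-2.69, 2.69]. Speed limits (rad/s): [2.22, 2.22, 2.79, 3.14, 3.14, 3.14].

## Interface

Orientations are given as [roll, pitch, yaw] about the fixed x, y, z axes, in that order (R = Rz(yaw) Ry(pitch) Rx(roll)).
In Python, from cell import state, read_camera, camera_model, job_done, env gives the robot as it stands.
- The arm moves only by the tool arm_command, never from a script. Its argument "steps" is a list of rows, each a list of 6 numbers: the shift along the tool's x, y, z in cm, then the turn, a rotation vector about the tool's x, y, z in degrees. In form: [[dx, dy, dz, rx, ry, rz], ...]. A call has 1 to 12 rows; each row is the pose to reach, as a shift and turn from the pose commanded when the call began, along the tool's axes at that moment; what a row does not reach only later rows make up. A row lasts 1/12 s, in which the tool goes at most 41.7 mm and 7.16 degrees, less where a joint would pass 70% of its speed; a pose out of reach is approached as far as the arm can. A call with a gripper value outside its range is refused whole. "jaw" is the finger opening in cm, from 0 to 9.51, set as the call begins (left out, the last holds). The fingers move at their own pace and stop on an object; the grip force is fixed at half the most. Time passes only in rows, so rows that repeat a pose let the fingers close. It gives the time, the measured TCP pose, the force and the opening at its end, in the units of the state.
- state(): the state, without advancing time (a new reading comes with each control period).
- read_camera(name): name is "side" or "top" or "wrist"; returns the picture (384x512x3 uint8, red, green, blue); there is no depth.
- camera_model(name): a dict with "K" (3x3 intrinsics, pixels), "xyz" and "rotation" of the camera in the world. Camera axes: x right, y up, looking along -z (the intrinsics and any distortion apply to the point x, -y, -z); pixel columns grow to the right and rows downward; lengths in mm; the calibration is good to about 2 mm. The wrist camera is an equidistant fisheye: a pixel r from the principal point sees the ray r / f radians off the axis. A picture is of the moment at which its call begins: read the wrist's pose just before it. camera_model takes no time and is no camera call; for the wrist camera it gives the pose at the moment of the call.
- job_done(): hands the job in, once; it reports no verdict.
The state is a dict: "t": time; "joints": joint angles; "qvel": joint speeds; "tau": joint torques, N m; "eef_pos": TCP position; "tcp_rot": TCP orientation; "ft_force": force on the tool from outside, world axes, zero at the start; "moment": the same for the moment, N m; "opening": opening from 0.0 (shut) to 1.0 (fully open).
Only numpy, scipy, OpenCV 4.12 (cv2) and the standard library are available. Lean on these libraries where they do the work, as an engineer would, in place of code of your own. Each camera call takes 0.05 s, during which the arm holds its last target. There are 200 camera calls.

## Task

Lay the dark wood test piece flat between the guide rails of the runway in front of the chamber and let go of it. Take the push block by its handle and with its nose push the test piece through the sprung flap until it is so far inside that the flap can swing shut behind it, then draw the push block out so that the flap closes, and put the push block back flat in its tray, the way round it lay. Keep the gripper itself off the flap and leave the glue bottle, hammer and cork block alone.

Things in the scene. Friction and masses are not known exactly. Their poses are not given: they have to be found in the camera images.
- chamber: Fixed blue conditioning chamber with clear roof, and the white runway leading into it. Origin on the table top, below the shut flap, on the runway's centre line; x = feed direction into the chamber, z up. Chamber 180 mm wide, from x = 0 to 400 mm, roof's top at z = 115 mm; front panel 10 mm thick, centred on x = 0
- runway (a point): Point on the runway's centre line, on its floor, 110 mm before the flap (chamber x = -110, z = 30 mm); axes as the chamber's. The level floor, 100 mm wide, runs from chamber x = -220 mm through the mouth to +330 mm inside. On it, to x = +280 mm, run two guide rails 8 mm high and 8 mm wide, 60 mm apart, centred on y = 0
- mouth (a point): Middle of the mouth's sill, on the runway's floor below the shut flap (chamber x = 0, z = 30 mm); axes as the chamber's. The mouth is 70 mm wide and 62 mm high; black frame strips beside it stand 12 mm forward of x = 0. Orange flap in it: 66 wide x 56 high x 4 mm, hinged along its top edge 60 mm above the floor, free edge 3 mm above the floor
- flap (a joint): Orange sprung flap in the mouth. 0 rad = shut, hanging down; grows as its free edge swings inward and up, stop at 1.45; cannot swing outward. Light spring and weight shut it (0.03 N m at 0, 0.09 at 1.3 rad). It rides on what is under it: about 1.2 rad on the test piece, 0.9 on the push block's bar. It clears the test piece once the piece's rear end is over 55 mm past the flap's plane
- piece_center (a point): Centre of the loose dark wood test piece, a block 150 long (its x) x 45 wide (y) x 40 mm high (z), about 0.17 kg; it starts lying flat on the table. Either end may go first
- pusher_grip (a point): Grip point in the handle of the loose push block (0.2 kg), 55 mm above its underside: a yellow bar 190 x 30 x 25 mm high, with an upright red handle on it, 40 long x 24 wide x 50 mm high (top 75 mm above the underside). x points to the bar's nose: its end face is 140 mm ahead of this point, the bar's rear end 50 mm behind, the bar's middle 45 mm ahead. z up. Starts in its tray
- tray_floor (a point): Centre of the inner floor of the fixed black tray, 5 mm above the table; inside 214 mm along x and 50 mm along y, walls 9 mm above its floor. The push block lies in it along x, nose towards the tray's +x, bar's middle near this point (grip point then 45 mm towards the tray's -x)
- glue: Bystander: white glue bottle with orange cap, 60 mm diameter, 150 mm tall, origin at the centre of its underside
- mallet: Bystander: hammer lying on the table, 260 mm long along its x, head at the +x end, origin underneath at its middle
- sander: Bystander: cork sanding block 100 x 60 x 35 mm, origin at the centre of its underside
Things that resemble listed ones, but are neither listed nor needed, are in the scene too. There is more than one size of the part that bears piece_center; the job needs the smallest.

How it is judged (in metres and radians):
On the way, in this order (a step that is already met when the one before it is completed fails the run):
1. the test piece lies flat between the guide rails in front of the shut flap (centre 65 to 185 mm before the flap, within 15 mm of the centre line), let go (x of piece_center in the frame of chamber between -0.185 and -0.065 m and y of piece_center in the frame of chamber between -0.015 and 0.015 m and z of piece_center in the frame of chamber below 0.054 m and contact force between piece and the fingers below 0.05 N and value of joint flap below 0.1 rad), for 0.2 s.
2. the push block pushes the test piece, which holds the flap open (over 0.6 rad) (value of joint flap above 0.6 rad and x of piece_center in the frame of chamber above -0.065 m and contact force between pusher and piece above 0.1 N), for 0.05 s.
3. the test piece is inside and the flap has shut behind it (under 0.1 rad) (x of piece_center in the frame of chamber above 0.08 m and value of joint flap below 0.1 rad), for 0.2 s.
At the end, for the whole second after the job is handed in: The test piece lies flat on the chamber's floor behind the shut flap (its centre over 80 mm past the flap, flap under 0.1 rad), and the push block lies flat and let go in its tray, nose towards the tray's +x (within 20 mm along and 18 mm across), both at rest (all of step 3 and z of piece_center in the frame of chamber between 0.04 and 0.065 m and angle between piece_center's own z axis and vertical below 0.2 rad and x of pusher_grip in the frame of tray_floor between -0.065 and -0.025 m and y of pusher_grip in the frame of tray_floor between -0.018 and 0.018 m and z of pusher_grip in the frame of tray_floor below 0.06 m and angle between pusher_grip's own z axis and vertical below 0.1 rad and linear speed of each of piece, pusher below 0.02 m/s); the robot touches nothing.
It fails at once if the gripper or arm touches the flap (contact force between any of the fingers, the arm and flap above 0.5 N).
It fails at once if a bystander is moved by more than 30 mm or the glue bottle knocked over (distance of any of glue, mallet, sander from where it was at the start of the episode above 0.03 m or angle between glue's own z axis and vertical above 0.4 rad).
It also fails if it takes over 72 s, if anything falls off the work surface, if the arm or the gripper's body presses on something with over 40 N, if the wrist force passes 120 N, or if a joint passes its speed limit or range.

## Working session

There is one attempt and no reset: what is moved stays moved. The work goes in short steps, Python scripts to look and compute and a tool call to move; the robot and the scene stay as the last step left them, time stands still between calls to the robot, and variables do not carry over. Pictures are saved under pics/ and viewed, about 8 in all and at most 12, crops included, and the job is handed in when it is done.

Besides the shell and the picture viewer there is one more tool, called after "Request:" in YAML: its name, and indented under it one key for each argument. arm_command: Moves the arm, as the interface text tells. Its arguments: {"type":"object","properties":{"steps":{"type":"array"},"jaw":{"type":"number"}},"required":["steps"]}

```bash
ls; mkdir -p pics
python3 - <<'E'
from cell import *
import cv2
s=state();print({k:s[k] for k in('t','eef_pos','tcp_rot','opening','ft_force')},env.grip_point_offset)
for n in('side','top','wrist'):
    m=camera_model(n);print(n,m)
    cv2.imwrite(f'pics/{n}0.png',read_camera(n)[:,:,::-1])
a=cv2.imread('pics/top0.png');cv2.imwrite('pics/top0b.png',cv2.resize(a,(800,600),interpolation=cv2.INTER_CUBIC))
a=cv2.imread('pics/side0.png');cv2.imwrite('pics/side0b.png',cv2.resize(a,(800,600),interpolation=cv2.INTER_CUBIC))
E
```

```text
pics
{'t': 0.0, 'eef_pos': array([237.45755416, 578.10836151, 404.15925352]), 'tcp_rot': array([-3.14146807e+00,  1.05743825e-03,  1.18099540e+00]), 'opening': 0.9956809395545828, 'ft_force': array([ 0.6773312 , -0.34767968,  0.22912241])} 171.3
side {'K': array([[457.52493183,   0.        , 259.0833107 ],
       [  0.        , 457.52493183, 193.02408706],
       [  0.        ,   0.        ,   1.        ]]), 'xyz': array([ 133.21339761, -882.83090997, 1079.5433118 ]), 'rotation': array([ 0.70851936,  0.00171987, -0.47635726])}
top {'K': array([[390.1769388 ,   0.        , 252.6789321 ],
       [  0.        , 390.1769388 , 181.49168439],
       [  0.        ,   0.        ,   1.        ]]), 'xyz': array([ 428.16278779, -151.37973656, 1050.26535473]), 'rotation': array([ 8.34841364e-02, -7.33145438e-06, -1.58766615e+00])}
wrist {'K': array([[297.31863964,   0.        , 261.18322111],
       [  0.        , 297.31863964, 188.58875214],
       [  0.        ,   0.        ,   1.        ]]), 'xyz': array([174.02209232, 605.45445357, 383.41695857]), 'rotation': array([-0.24791176,  0.00172605,  1.18129164])}
```

View pics/top0b.png

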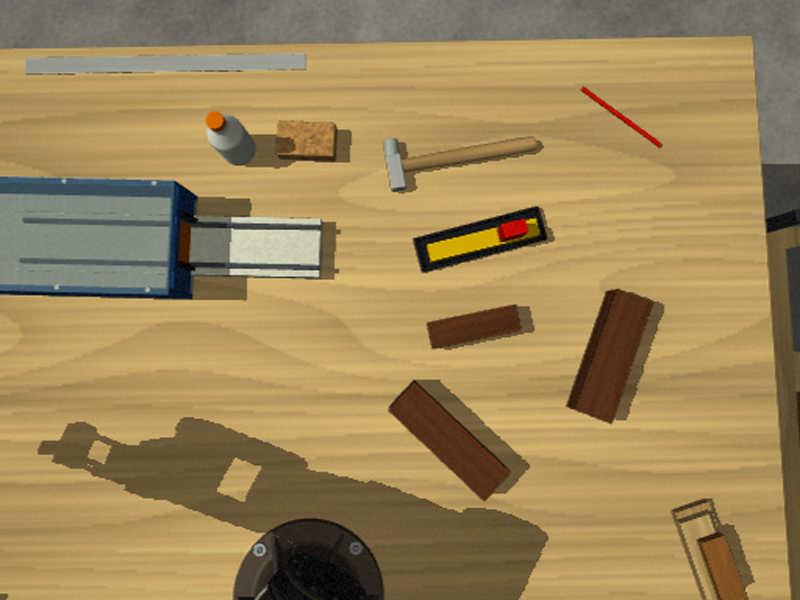

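View pics/side0b.png

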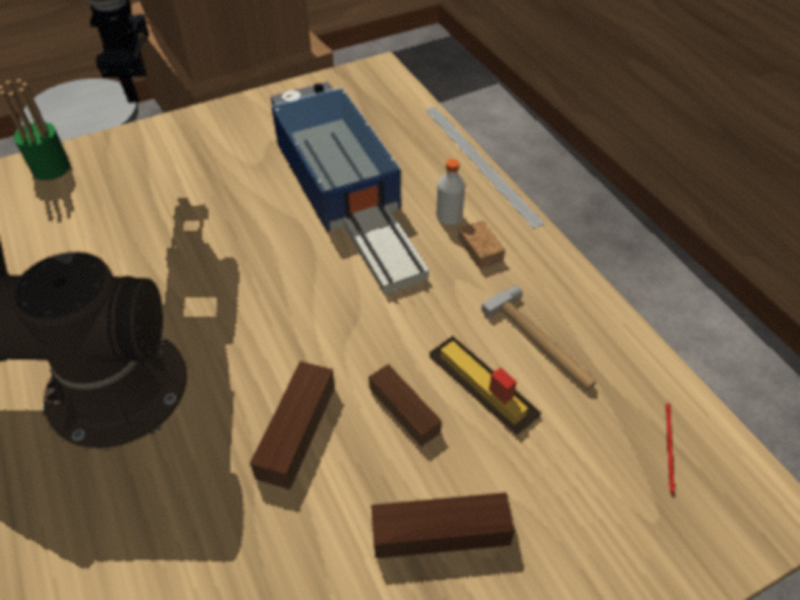

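Candidates for the test piece in the top view (800x600): the small dark block at (475,327), the long blocks at (450,440) and (612,355), and the brown piece in the tray at lower right (722,565). The small dark one fits the description. The push block is in its tray at (480,240), red handle to the right and nose to the left. The red pencil at (620,117) is a distractor. Next I measure, with a close crop of each view.

```bash
cat > h.py <<'E'
import numpy as np,cv2
from cell import *
from scipy.spatial.transform import Rotation as R
def ray(m,uv):
    K=m['K'];uv=np.asarray(uv,float).reshape(-1,2)
    x=(uv-K[:2,2])/K[0,0]
    d=np.c_[x[:,0],-x[:,1],-np.ones(len(x))]
    return d@R.from_euler('xyz',m['rotation']).as_matrix().T
def rayw(m,uv):
    K=m['K'];x=(np.asarray(uv,float).reshape(-1,2)-K[:2,2])/K[0,0]
    t=np.linalg.norm(x,axis=1)[:,None];s=x*np.sinc(t/np.pi)
    s=x/np.maximum(t,1e-9)*np.sin(t)
    return np.c_[s[:,0],-s[:,1],-np.cos(t)[:,0]]@R.from_euler('xyz',m['rotation']).as_matrix().T
def plane(m,uv,z,f=ray):
    d=f(m,uv);return m['xyz']+d*((z-m['xyz'][2])/d[:,2])[:,None]
def tri(m1,u1,m2,u2,f1=ray,f2=ray):
    out=[]
    for a,b in zip(f1(m1,u1),f2(m2,u2)):
        s=np.linalg.lstsq(np.c_[a,-b],m2['xyz']-m1['xyz'],rcond=None)[0]
        p=m1['xyz']+a*s[0];q=m2['xyz']+b*s[1];out.append([*(p+q)/2,np.linalg.norm(p-q)])
    return np.array(out)
def rect(mask,near=None):
    cs,_=cv2.findContours(mask.astype(np.uint8),cv2.RETR_EXTERNAL,cv2.CHAIN_APPROX_NONE)
    return [(cv2.contourArea(c),cv2.boxPoints(cv2.minAreaRect(c))) for c in cs if cv2.contourArea(c)>60]
E
python3 - <<'E'
from h import *
np.set_printoptions(precision=1,suppress=True)
T=camera_model('top')
a=cv2.imread('pics/top0.png');hsv=cv2.cvtColor(a,cv2.COLOR_BGR2HSV);H,S,V=cv2.split(hsv)
def show(n,mask,z):
    for A,b in rect(mask):
        p=plane(T,b,z)[:,:2];c=p.mean(0);e=[p[1]-p[0],p[2]-p[1]]
        e.sort(key=np.linalg.norm);print(n,A,'px',b.mean(0),'c',c,'LxW',np.linalg.norm(e[1]),np.linalg.norm(e[0]),'yaw',np.degrees(np.arctan2(e[1][1],e[1][0])))
show('brown',((H<12)|(H>172))&(S>90)&(V<115)&(V>45),40)
show('red',((H<6)|(H>174))&(S>200)&(V>140),80)
show('yellow',(H>20)&(H<32)&(S>215)&(V>150),30)
show('black',(V<42),14)
show('white',(S<40)&(V>170),30)
c=a[125:230,110:360];cv2.imwrite('pics/c1.png',cv2.resize(c,None,fx=3.2,fy=3.2,interpolation=cv2.INTER_CUBIC))
b=cv2.imread('pics/side0.png')[110:285,200:355];cv2.imwrite('pics/c2.png',cv2.resize(b,None,fx=3.4,fy=3.4,interpolation=cv2.INTER_CUBIC))
E
```

```text
brown 1129.5 px [287.4 281.5] c [ 256.6 -236.4] LxW 213.6857942324522 62.654994690354854 yaw -134.32941548402596
brown 472.0 px [303.2 208.6] c [ 440.3 -282.1] LxW 147.97604305338797 43.17115108784555 yaw -78.90451097023927
brown 1788.5 px [390.4 226.3] c [ 391.8 -505.4] LxW 210.40647253417328 77.43746093982823 yaw -21.31988630902936
red 115.0 px [328.8 145.6] c [ 596.8 -345.6] LxW 38.63548987184797 22.118986971915668 yaw -76.82085381806479
red 104.0 px [396.9  74.1] c [ 778.5 -525.5] LxW 156.56033493642494 6.621673853638889 yaw -128.37837595114684
yellow 442.5 px [297.4 155.6] c [ 580.  -272.1] LxW 127.21153640715565 28.375013705764143 yaw -76.82445520468941
black 2007.5 px [205.5 357.5] c [ 63.7 -24.1] LxW 198.80058759277284 126.65998693411306 yaw -90.9666924942914
black 235.0 px [120. 179.] c [527.6 200.8] LxW 79.34531254302229 61.47303555683053 yaw -16.372240487657596
black 149.0 px [500.  141.5] c [ 611.5 -819.5] LxW 57.9956769647787 24.581157627568736 yaw -72.60957048324101
black 1699.0 px [307.2 152.5] c [ 590.5 -300.7] LxW 221.5161408617366 59.29857469494903 yaw -76.21786853995404
black 197.0 px [128.5 132. ] c [654.4 179.2] LxW 84.84720376700623 81.4181198398318 yaw -177.75168268054134
white 161.0 px [175.  174.2] c [536.3  51. ] LxW 147.52688422813495 10.006187844127112 yaw -92.48156245299646
white 1147.0 px [175.4 157.5] c [580.6  49.9] LxW 150.5240892788239 57.755525254695776 yaw -92.34495128368735
white 134.5 px [176.  140.8] c [625.1  48.3] LxW 148.56116328911517 9.59492534107431 yaw -92.31512844935116
```

View pics/c1.png

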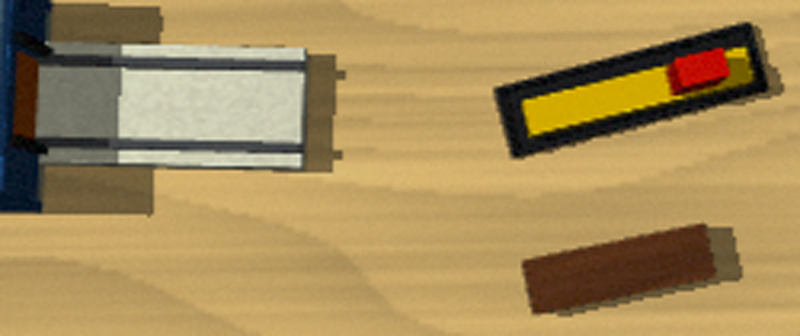

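View pics/c2.png

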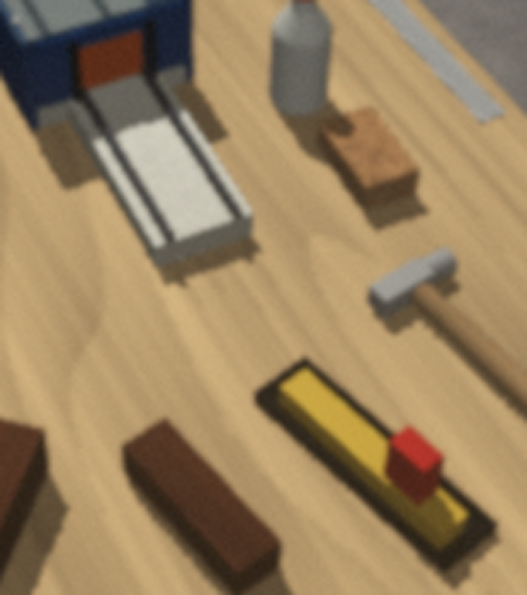

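Choice confirmed: the small block measures 148 x 43 mm, while the others are about 210 mm long. In crop 1 its corners are (523,262), (705,224) and (533,313), the handle is at (700,70), and the runway end is at (306,50)/(303,167). Crop 2 shows the same corners from the side. Now I triangulate their heights.

Run:
```python
from h import *
np.set_printoptions(precision=1,suppress=True)
T=camera_model('top');S=camera_model('side')
c1=np.array([(523,262),(533,313),(705,224),(702,67),(306,50),(303,167),(497,90),(516,157),(752,24)],float)
c2=np.array([(165,420),(123,450),(280,543),(417,448),(250,213),(157,247),(305,360),(258,397),(494,524)],float)
u1=(c1+.5)/3.2-.5+[110,125];u2=(c2+.5)/3.4-.5+[200,110]
names='blk+y+x blk+y-x blk-y+x handle run+x run-x tray+y+x tray+y-x tray-y+x'.split()
t=tri(T,u1,S,u2)
for n,p in zip(names,t):print(n,p)
z=[40,40,40,80,30,30,14,14,14]
for n,p,zz in zip(names,u1,z):print(n,plane(T,p,zz)[0])
# runway direction from rails' white strip
f=(plane(T,u1[4],30)+plane(T,u1[5],30))[0]/2
for yaw in (87.65,):
    d=np.array([np.cos(np.radians(yaw)),np.sin(np.radians(yaw)),0]);print('front',f,'runway pt',f+110*d,'origin',f+220*d)
```

```text
blk+y+x [ 446.9 -204.7   36.1    0.1]
blk+y-x [ 405.2 -212.1   30.4    0.7]
blk-y+x [ 474.  -352.    39.8    2.4]
handle [ 596.4 -346.3   78.8    0.9]
run+x [623.2 -28.9  32.1   3.1]
run-x [527.6 -26.1  31.    0.5]
tray+y+x [ 591.5 -187.    10.7    1.3]
tray+y-x [ 535.6 -202.2    9.5    0.6]
tray-y+x [ 642.5 -402.1   14.4    3.1]
blk+y+x [ 446.9 -204.5   40. ]
blk+y-x [ 405.8 -211.6   40. ]
blk-y+x [ 475.1 -352.5   40. ]
handle [ 596.7 -346.3   80. ]
run+x [625.1 -29.2  30. ]
run-x [527.9 -26.1  30. ]
tray+y+x [ 591.6 -187.1   14. ]
tray+y-x [ 534.9 -201.9   14. ]
tray-y+x [ 644.  -402.8   14. ]
front [576.5 -27.7  30. ] runway pt [581.   82.3  30. ] origin [585.5 192.2  30. ]
```

```bash
cat >> h.py <<'E'
def go(x,y,z,yaw):
    "shift (cm) and turn (deg) from the present pose to grasp point x,y,z with jaw direction yaw (deg)"
    s=state();r=R.from_euler('xyz',s['tcp_rot']);M=r.as_matrix()
    tgt=np.array([x,y,z+env.grip_point_offset]);ya=np.radians(yaw)
    G=R.from_euler('xyz',[np.pi,0,ya])
    print('t %.2f'%s['t'],'now',np.round(s['eef_pos'],1),np.round(np.degrees(s['tcp_rot']),2),'F',np.round(s['ft_force'],1),'open %.3f'%s['opening'])
    print(np.round(M.T@(tgt-s['eef_pos'])/10,2),np.round(np.degrees((r.inv()*G).as_rotvec()),1))
E
python3 -c "
from h import *
go(560,60,230,-2)"
```

```text
t 0.15 now [237.5 578.1 404.3] [-1.7999e+02  5.0000e-02  6.7660e+01] F [ 0.3 -0.2  0.9] open 1.000
[-35.67  49.52   0.32] [ 0.   0.  69.7]
```

Request:
arm_command:
  steps:
    - [-35.7, 49.5, 0, 0, 0, 69.7]
    - [-35.7, 49.5, 0, 0, 0, 69.7]
    - [-35.7, 49.5, 0, 0, 0, 69.7]
    - [-35.7, 49.5, 0, 0, 0, 69.7]
    - [-35.7, 49.5, 0, 0, 0, 69.7]
    - [-35.7, 49.5, 0, 0, 0, 69.7]
    - [-35.7, 49.5, 0, 0, 0, 69.7]
    - [-35.7, 49.5, 0, 0, 0, 69.7]
    - [-35.7, 49.5, 0, 0, 0, 69.7]
    - [-35.7, 49.5, 0, 0, 0, 69.7]
    - [-35.7, 49.5, 0, 0, 0, 69.7]
    - [-35.7, 49.5, 0, 0, 0, 69.7]
  jaw: 9.5

```text
t: 1.15
eef_pos: [502.1, 151.5, 404.8]
tcp_rot: [-3.142, -0.0, -0.036]
ft_force: [1.7, 0.4, -0.4]
opening: 1.0
```

```bash
python3 -c "
from h import *
go(560,60,230,-2)"
```

```text
t 1.15 now [502.1 151.5 404.8] [-180.     -0.     -2.07] F [ 1.7  0.4 -0.4] open 1.000
[6.12 8.93 0.35] [-0.  -0.  -0.1]
```

Request:
arm_command:
  steps:
    - [6, 9, 0.3, 0, 0, 0]
    - [6, 9, 0.3, 0, 0, 0]
    - [6, 9, 0.3, 0, 0, 0]
    - [6, 9, 0.3, 0, 0, 0]
    - [6, 9, 0.3, 0, 0, 0]

```text
t: 1.57
eef_pos: [558.6, 60.3, 401.2]
tcp_rot: [-3.141, 0.001, -0.038]
ft_force: [0.1, 0.6, -0.1]
opening: 0.999
```

Run:
```python
from h import *
import pickle
go(560,60,230,-2)
m=camera_model('wrist');a=read_camera('wrist')[:,:,::-1];pickle.dump(m,open('w1.pkl','wb'));cv2.imwrite('pics/w1.png',a)
cv2.imwrite('pics/w1b.png',cv2.resize(a,(800,600),interpolation=cv2.INTER_CUBIC));print(m)
```

```text
t 1.57 now [558.6  60.3 401.2] [-1.7999e+02  6.0000e-02 -2.1800e+00] F [ 0.1  0.6 -0.1] open 0.999
[ 0.15  0.02 -0.01] [-0.   0.1 -0.2]
{'K': array([[297.31863964,   0.        , 261.18322111],
       [  0.        , 297.31863964, 188.58875214],
       [  0.        ,   0.        ,   1.        ]]), 'xyz': array([561.4342662 , 130.31161788, 380.38051276]), 'rotation': array([-0.24898733,  0.00181515, -0.03767083])}
```

View pics/w1b.png

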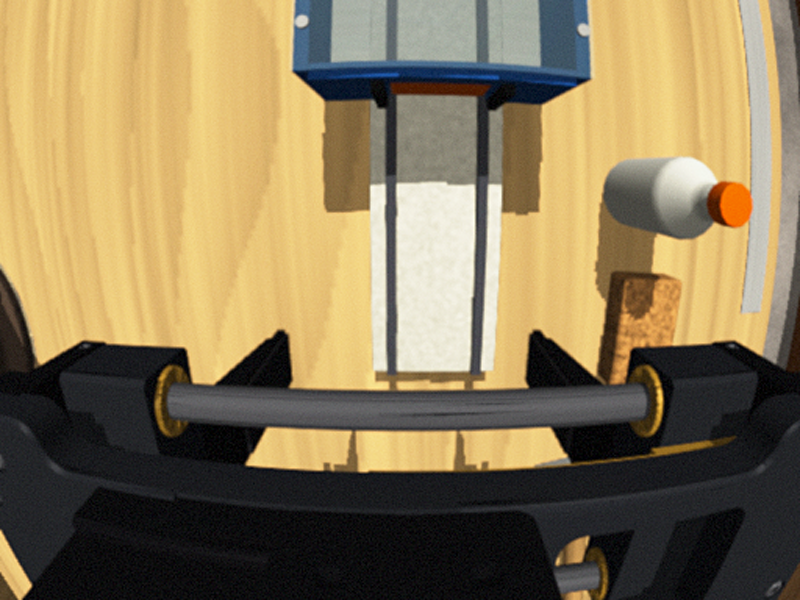

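The wrist view shows the runway end at (372,372) to (494,372), its edges at (371,185)/(501,185), the mouth at (392..487,90) and the roof's front corners at (296,70)/(590,76). I'll check the runway line with these.

Run:
```python
from h import *
import pickle
np.set_printoptions(precision=1,suppress=True)
m=pickle.load(open('w1.pkl','rb'))
f=lambda l:(np.array(l,float)+.5)*.64-.5
p=plane(m,f([(372,372),(494,372),(371,185),(501,185),(371,100),(502,100)]),30,rayw);print(p)
c=(p[::2]+p[1::2])/2;print('centres',c)
print('rails',plane(m,f([(391,366),(476,366),(391,190),(484,190)]),38,rayw))
q=plane(m,f([(296,70),(590,76)]),115,rayw);print('roof',q,q.mean(0),np.linalg.norm(q[0]-q[1]))
a=cv2.imread('pics/w1.png');
T=camera_model('top');t=plane(T,[[205.3,140.5],[204.5,177]],30)
# height check, runway corners wrist vs top
print(tri(m,f([(494,372),(372,372)]),T,(np.array([(306,50),(303,167)])+.5)/3.2-.5+[110,125],rayw,ray))
go(440.3,-282.1,200,10.8)
```

```text
[[525.1 -22.9  30. ]
 [626.  -27.3  30. ]
 [532.7 127.3  30. ]
 [630.7 124.5  30. ]
 [535.3 192.   30. ]
 [633.6 190.   30. ]]
centres [[575.5 -25.1  30. ]
 [581.7 125.9  30. ]
 [584.4 191.   30. ]]
rails [[541.5 -14.6  38. ]
 [609.6 -17.5  38. ]
 [547.8 123.   38. ]
 [616.2 121.   38. ]]
roof [[498.7 198.9 115. ]
 [671.3 193.  115. ]] [585. 196. 115.] 172.62785567028305
[[626.2 -28.8  26.5   0.8]
 [526.5 -25.1  26.6   3.7]]
t 1.62 now [558.1  61.3 401.4] [-180.     0.1   -2.1] F [ 0.1  0.3 -0.7] open 0.997
[-10.5  34.8   3. ] [ -0.    0.1 -12.9]
```

Request:
arm_command:
  steps:
    - [-10.5, 34.8, 3, 0, 0, -12.9]
    - [-10.5, 34.8, 3, 0, 0, -12.9]
    - [-10.5, 34.8, 3, 0, 0, -12.9]
    - [-10.5, 34.8, 3, 0, 0, -12.9]
    - [-10.5, 34.8, 3, 0, 0, -12.9]
    - [-10.5, 34.8, 3, 0, 0, -12.9]
    - [-10.5, 34.8, 3, 0, 0, -12.9]
    - [-10.5, 34.8, 3, 0, 0, -12.9]
    - [-10.5, 34.8, 3, 0, 0, -12.9]
    - [-10.5, 34.8, 3, 0, 0, -12.9]
    - [-10.5, 34.8, 3, 0, 0, -12.9]
    - [-10.5, 34.8, 3, 0, 0, -12.9]

```text
t: 2.62
eef_pos: [441.2, -281.4, 371.8]
tcp_rot: [-3.141, -0.0, 0.19]
ft_force: [-0.7, 0.7, 1.4]
opening: 0.996
```

Run:
```python
from h import *
import pickle
go(440.3,-282.1,31,10.8)
m=camera_model('wrist');a=read_camera('wrist')[:,:,::-1];pickle.dump(m,open('w2.pkl','wb'));cv2.imwrite('pics/w2.png',a)
cv2.imwrite('pics/w2b.png',cv2.resize(a,(800,600),interpolation=cv2.INTER_CUBIC))
```

```text
t 2.62 now [ 441.2 -281.4  371.8] [-179.97   -0.     10.91] F [-0.7  0.7  1.4] open 0.996
[-0.1   0.07 16.95] [-0.  -0.   0.1]
```

View pics/w2b.png

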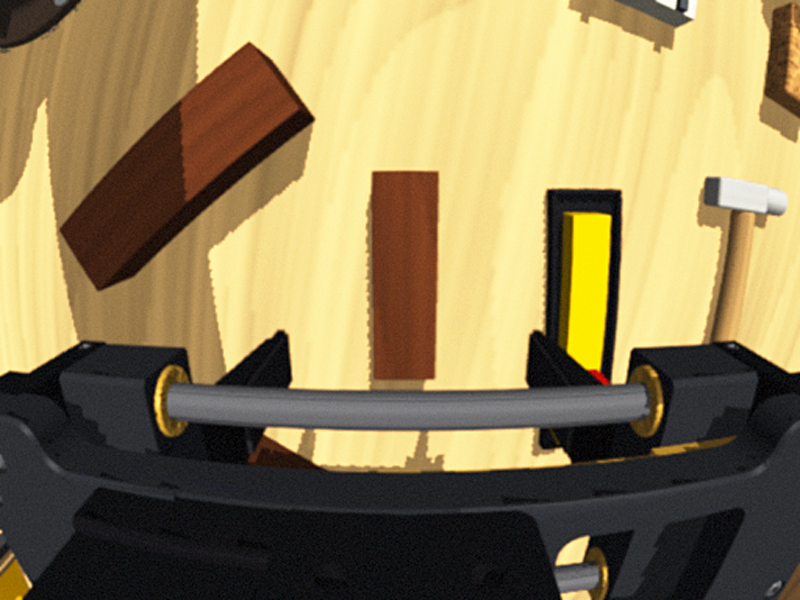

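The wrist view shows the block upright in the image with corners (372,171), (438,172), (374,379) and (434,380). The tray's nose end is at (548,190)–(622,190).

Run:
```python
from h import *
import pickle
np.set_printoptions(precision=1,suppress=True)
m=pickle.load(open('w2.pkl','rb'))
f=lambda l:(np.array(l,float)+.5)*.64-.5
p=plane(m,f([(372,171),(438,172),(374,379),(434,380)]),40,rayw);print(p,p.mean(0))
d=(p[0]+p[1]-p[2]-p[3])/2;print(np.linalg.norm(d),np.degrees(np.arctan2(d[1],d[0])))
print(plane(m,f([(548,190),(622,190)]),14,rayw),plane(m,f([(573,212),(610,212)]),30,rayw))
c=p.mean(0);T=camera_model('top')
print('height check',tri(m,f([(372,171),(438,172)]),T,(np.array([(533,313),(523,262)])+.5)/3.2-.5+[110,125],rayw,ray))
go(c[0],c[1],31,10.8)
```

```text
[[ 403.3 -211.4   40. ]
 [ 446.4 -203.8   40. ]
 [ 430.4 -357.3   40. ]
 [ 473.7 -349.7   40. ]] [ 438.5 -280.5   40. ]
148.42480489740154 100.5535054092145
[[ 530.7 -198.1   14. ]
 [ 590.5 -183.    14. ]] [[ 548.  -209.7   30. ]
 [ 576.9 -202.8   30. ]]
height check [[ 405.7 -210.9   61.7    1.6]
 [ 446.5 -204.1   44.7    0.7]]
t 2.67 now [ 441.4 -281.   371.9] [-180.   -0.   11.] F [ 0.1 -0.   0.3] open 0.997
[-0.3 -0.1 17. ] [-0.  -0.   0.2]
```

Request:
arm_command:
  steps:
    - [-0.3, -0.1, 5, 0, 0, 0.3]
    - [-0.3, -0.1, 9, 0, 0, 0.3]
    - [-0.3, -0.1, 12, 0, 0, 0.3]
    - [-0.3, -0.1, 15, 0, 0, 0.3]
    - [-0.3, -0.1, 16.5, 0, 0, 0.3]
    - [-0.3, -0.1, 17, 0, 0, 0.3]
    - [-0.3, -0.1, 17, 0, 0, 0.3]

```text
t: 3.25
eef_pos: [438.4, -281.0, 201.0]
tcp_rot: [-3.14, 0.001, 0.186]
ft_force: [-0.1, 0.2, 0.8]
opening: 1.0
```

Request:
arm_command:
  steps:
    - [0, 0, 0, 0, 0, 0]
    - [0, 0, 0, 0, 0, 0]
    - [0, 0, 0, 0, 0, 0]
    - [0, 0, 0, 0, 0, 0]
    - [0, 0, 0, 0, 0, 0]
    - [0, 0, 0, 0, 0, 0]
    - [0, 0, 0, 0, 0, 0]
    - [0, 0, 0, 0, 0, 0]
  jaw: 3.0

```text
t: 3.92
eef_pos: [437.8, -282.3, 201.8]
tcp_rot: [3.142, -0.0, 0.184]
ft_force: [-1.1, -0.3, 0.0]
opening: 0.493
```

Request:
arm_command:
  steps:
    - [0, 0, -2, 0, 0, 0]
    - [0, 0, -5, 0, 0, 0]
    - [0, 0, -9, 0, 0, 0]
    - [0, 0, -12, 0, 0, 0]
    - [0, 0, -12, 0, 0, 0]

```text
t: 4.33
eef_pos: [438.2, -282.5, 326.7]
tcp_rot: [3.136, -0.005, 0.184]
ft_force: [0.6, 0.0, -0.7]
opening: 0.47
```

```bash
python3 -c "
from h import *
u=np.array([np.cos(np.radians(87.5)),np.sin(np.radians(87.5))]);p=np.array([585.6,192.5])-u*120;print(p)
go(*p,110,-2.4);go(*p,62,-2.4)"
```

```text
[580.36567352  72.61421341]
t 4.33 now [ 438.2 -282.5  326.7] [179.66  -0.28  10.57] F [ 0.6  0.  -0.7] open 0.470
[ 20.46 -32.33   4.45] [ 0.3 -0.3 13. ]
t 4.33 now [ 438.2 -282.5  326.7] [179.66  -0.28  10.57] F [ 0.6  0.  -0.7] open 0.470
[ 20.44 -32.36   9.25] [ 0.3 -0.3 13. ]
```

Opening 0.47 (44.7 mm) means the block is held. On to above the runway.

Request:
arm_command:
  steps:
    - [3, -4, 0, 0, 0, 2]
    - [6, -8, 0, 0, 0, 5]
    - [20.4, -32.3, 3.5, 0, 0, 13]
    - [20.4, -32.3, 3.5, 0, 0, 13]
    - [20.4, -32.3, 3.5, 0, 0, 13]
    - [20.4, -32.3, 3.5, 0, 0, 13]
    - [20.4, -32.3, 3.5, 0, 0, 13]
    - [20.4, -32.3, 3.5, 0, 0, 13]
    - [20.4, -32.3, 3.5, 0, 0, 13]
    - [20.4, -32.3, 3.5, 0, 0, 13]
    - [20.4, -32.3, 3.5, 0, 0, 13]
    - [20.4, -32.3, 3.5, 0, 0, 13]

```text
t: 5.33
eef_pos: [578.9, 73.1, 285.7]
tcp_rot: [3.141, 0.002, -0.041]
ft_force: [-0.2, 0.3, -1.4]
opening: 0.469
```

Run:
```python
from h import *
import pickle
go(580.4,72.6,63,-2.4)
m=camera_model('wrist');a=read_camera('wrist')[:,:,::-1];pickle.dump(m,open('w3.pkl','wb'));cv2.imwrite('pics/w3.png',a)
cv2.imwrite('pics/w3b.png',cv2.resize(a,(800,600),interpolation=cv2.INTER_CUBIC))
```

```text
t 5.33 now [578.9  73.1 285.7] [ 1.7999e+02  1.0000e-01 -2.3300e+00] F [-0.2  0.3 -1.4] open 0.469
[0.17 0.05 5.14] [0.  0.1 0.1]
```

View pics/w3b.png

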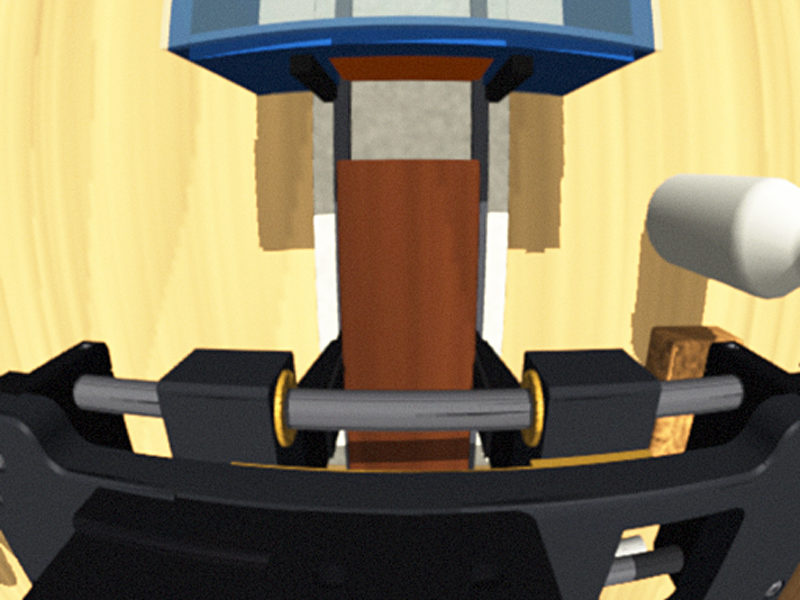

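The block (337..480 at row 160) lines up with the rails at 343/480, parallel to them. Lowering and releasing.

Request:
arm_command:
  steps:
    - [0.15, 0, 2, 0, 0, 0]
    - [0.15, 0, 3.5, 0, 0, 0]
    - [0.15, 0, 4.5, 0, 0, 0]
    - [0.15, 0, 5.1, 0, 0, 0]
    - [0.15, 0, 5.3, 0, 0, 0]
    - [0.15, 0, 5.3, 0, 0, 0]
    - [0.15, 0, 5.3, 0, 0, 0]

```text
t: 5.97
eef_pos: [580.5, 71.8, 234.3]
tcp_rot: [3.141, -0.0, -0.043]
ft_force: [-1.7, -2.8, 4.2]
opening: 0.474
```

Request:
arm_command:
  steps:
    - [0, 0, 0, 0, 0, 0]
    - [0, 0, 0, 0, 0, 0]
    - [0, 0, 0, 0, 0, 0]
    - [0, 0, 0, 0, 0, 0]
    - [0, 0, 0, 0, 0, 0]
  jaw: 7.0

```text
t: 6.38
eef_pos: [580.7, 72.7, 233.7]
tcp_rot: [-3.141, -0.0, -0.042]
ft_force: [1.1, 0.4, 0.5]
opening: 0.725
```

Request:
arm_command:
  steps:
    - [0, 0, -2, 0, 0, 0]
    - [0, 0, -5, 0, 0, 0]
    - [0, 0, -9, 0, 0, 0]
    - [0, 0, -13, 0, 0, 0]
    - [0, 0, -13, 0, 0, 0]

```text
t: 6.8
eef_pos: [581.3, 72.8, 370.8]
tcp_rot: [-3.141, -0.011, -0.042]
ft_force: [0.5, -0.4, 0.6]
opening: 0.737
```

Run:
```python
from h import *
import pickle
np.set_printoptions(precision=1,suppress=True)
a=read_camera('wrist')[:,:,::-1]
b=read_camera('top')[:,:,::-1];T=camera_model('top');cv2.imwrite('pics/top4.png',b);cv2.imwrite('pics/w4.png',a)
H,S,V=cv2.split(cv2.cvtColor(b,cv2.COLOR_BGR2HSV))
for A,r in rect(((H<12)|(H>172))&(S>90)&(V<115)&(V>45)):
    print(A,r.mean(0),plane(T,r,70),plane(T,r.mean(0),70))
cv2.imwrite('pics/w4b.png',np.vstack([cv2.resize(a,(400,300)),cv2.resize(b[110:230,110:270],(400,300))]))
go(596.6,-345.8,170,13)
```

```text
1556.5 [286.9 281.7] [[ 312.  -136.6   70. ]
 [ 355.5 -180.    70. ]
 [ 209.8 -328.8   70. ]
 [ 167.4 -285.4   70. ]] [[ 260.7 -233.1   70. ]]
1651.0 [390.1 226.7] [[ 308.8 -422.    70. ]
 [ 500.5 -497.    70. ]
 [ 474.8 -566.8   70. ]
 [ 283.9 -490.8   70. ]] [[ 391.2 -493.9   70. ]]
433.5 [175.  154.5] [[604.8  91.3  70. ]
 [603.2  -5.2  70. ]
 [559.6  -5.1  70. ]
 [561.3  91.1  70. ]] [[582.2  43.   70. ]]
t 6.90 now [580.5  72.7 365.1] [-180.    -0.2   -2.4] F [-0.2 -0.2 -1.1] open 0.736
[ 3.4 41.8  2.4] [  0.   -0.2 -15.4]
```

View pics/w4b.png

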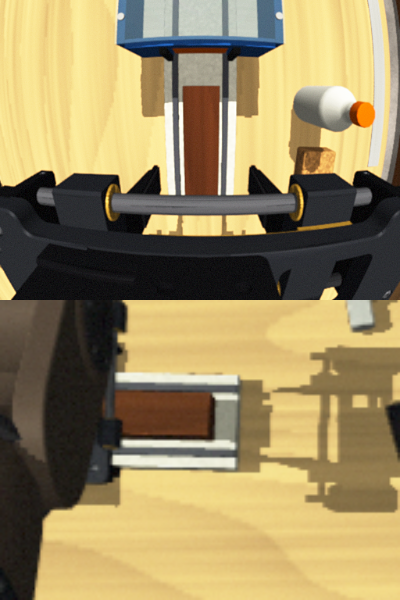

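The piece lies flat between the rails with its rear end at y≈-5. Next is the push block handle; jaw yaw across the bar is about 13.6°.

Request:
arm_command:
  steps:
    - [3.4, 41.8, 2, 0, 0, -16]
    - [3.4, 41.8, 2, 0, 0, -16]
    - [3.4, 41.8, 2, 0, 0, -16]
    - [3.4, 41.8, 2, 0, 0, -16]
    - [3.4, 41.8, 2, 0, 0, -16]
    - [3.4, 41.8, 2, 0, 0, -16]
    - [3.4, 41.8, 2, 0, 0, -16]
    - [3.4, 41.8, 2, 0, 0, -16]
    - [3.4, 41.8, 2, 0, 0, -16]
    - [3.4, 41.8, 2, 0, 0, -16]
    - [3.4, 41.8, 2, 0, 0, -16]
    - [3.4, 41.8, 2, 0, 0, -16]
  jaw: 7.5

```text
t: 7.9
eef_pos: [596.1, -349.2, 340.9]
tcp_rot: [-3.139, 0.002, 0.233]
ft_force: [0.2, 0.5, 0.5]
opening: 0.789
```

Run:
```python
from h import *
import pickle
go(596.6,-345.8,60,13.6)
m=camera_model('wrist');a=read_camera('wrist')[:,:,::-1];pickle.dump(m,open('w5.pkl','wb'));cv2.imwrite('pics/w5.png',a)
cv2.imwrite('pics/w5b.png',cv2.resize(a[:320],(800,500),interpolation=cv2.INTER_CUBIC))
```

```text
t 7.90 now [ 596.1 -349.2  340.9] [-1.7987e+02  1.2000e-01  1.3370e+01] F [0.2 0.5 0.5] open 0.789
[ 0.15 -0.3  10.96] [-0.1  0.1 -0.2]
```

View pics/w5b.png

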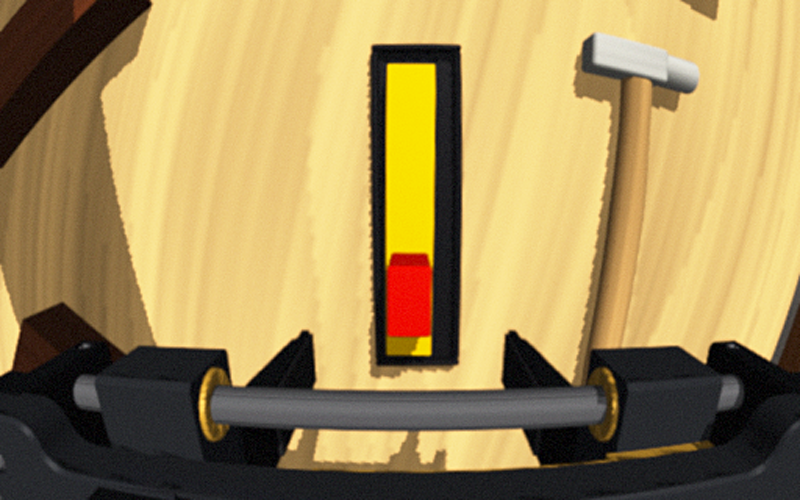

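The handle's top face is at (388,265), (431,265), (386,336) and (433,336), centred between the fingers. The bar is parallel to the tray, against its left wall.

Run:
```python
from h import *
import pickle
np.set_printoptions(precision=1,suppress=True)
m=pickle.load(open('w5.pkl','rb'))
f=lambda l:(np.array(l,float)+.5)*.64-.5
p=plane(m,f([(388,265),(431,265),(386,336),(433,336)]),80,rayw);c=p.mean(0);print(p,c)
print('tray',plane(m,f([(374,46),(460,46),(374,364),(458,364)]),14,rayw),plane(m,f([(374,46),(460,46),(374,364),(458,364)]),14,rayw).mean(0))
print('bar nose',plane(m,f([(387,64),(436,64)]),30,rayw))
print('h',tri(m,f([(409.5,300)]),camera_model('top'),[(np.array([702,67])+.5)/3.2-.5+[110,125]],rayw,ray))
go(c[0],c[1],60,13.6)
```

```text
[[ 579.5 -326.7   80. ]
 [ 601.5 -321.4   80. ]
 [ 587.2 -365.4   80. ]
 [ 612.2 -359.4   80. ]] [ 595.1 -343.2   80. ]
tray [[ 536.4 -197.5   14. ]
 [ 591.3 -184.1   14. ]
 [ 585.3 -411.3   14. ]
 [ 643.6 -397.5   14. ]] [ 589.2 -297.6   14. ]
bar nose [[ 549.5 -211.9   30. ]
 [ 579.  -204.8   30. ]]
h [[ 595.9 -344.6   79.4    3.9]]
t 7.95 now [ 596.4 -347.2  341.4] [-179.8    0.1   13.4] F [-0.   1.1  0.7] open 0.784
[-0.  -0.4 11. ] [-0.2  0.1 -0.1]
```

Request:
arm_command:
  steps:
    - [0, -0.3, 4, 0, 0, 0]
    - [0, -0.3, 7.5, 0, 0, 0]
    - [0, -0.3, 10, 0, 0, 0]
    - [0, -0.3, 11, 0, 0, 0]
    - [0, -0.3, 11, 0, 0, 0]
    - [0, -0.3, 11, 0, 0, 0]

```text
t: 8.45
eef_pos: [596.6, -342.6, 234.2]
tcp_rot: [-3.141, -0.0, 0.238]
ft_force: [-0.7, -0.5, -0.1]
opening: 0.789
```

Request:
arm_command:
  steps:
    - [0, 0, 0, 0, 0, 0]
    - [0, 0, 0, 0, 0, 0]
    - [0, 0, 0, 0, 0, 0]
    - [0, 0, 0, 0, 0, 0]
    - [0, 0, 0, 0, 0, 0]
    - [0, 0, 0, 0, 0, 0]
    - [0, 0, 0, 0, 0, 0]
    - [0, 0, 0, 0, 0, 0]
    - [0, 0, 0, 0, 0, 0]
    - [0, 0, 0, 0, 0, 0]
  jaw: 1.0

```text
t: 9.28
eef_pos: [596.1, -343.6, 233.7]
tcp_rot: [-3.141, 0.0, 0.237]
ft_force: [-0.6, 0.1, 0.9]
opening: 0.253
```

Request:
arm_command:
  steps:
    - [0, 0, -1, 0, 0, 0]
    - [0, 0, -3, 0, 0, 0]
    - [0, 0, -6, 0, 0, 0]
    - [0, 0, -7, 0, 0, 0]
    - [0, 0, -7, 0, 0, 0]

```text
t: 9.7
eef_pos: [596.4, -343.6, 306.9]
tcp_rot: [3.138, -0.004, 0.237]
ft_force: [0.2, 0.4, -2.2]
opening: 0.253
```

```bash
python3 -c "
from h import *
u=np.array([np.cos(np.radians(87.5)),np.sin(np.radians(87.5))])
for s in(-385,-335,-62):
  p=np.array([585.6,192.5])+u*s;print(p);go(*p,87,-2.5)"
```

```text
[ 568.80653586 -192.13356531]
t 9.70 now [ 596.4 -343.6  306.9] [179.78  -0.2   13.57] F [ 0.2  0.4 -2.2] open 0.253
[  0.85 -15.39   4.8 ] [ 0.2 -0.2 16.1]
[ 570.98750523 -142.18115423]
t 9.70 now [ 596.4 -343.6  306.9] [179.78  -0.2   13.57] F [ 0.2  0.4 -2.2] open 0.253
[  2.24 -20.19   4.79] [ 0.2 -0.2 16.1]
[582.89559798 130.55901026]
t 9.70 now [ 596.4 -343.6  306.9] [179.78  -0.2   13.57] F [ 0.2  0.4 -2.2] open 0.253
[  9.79 -46.43   4.71] [ 0.2 -0.2 16.1]
```

Handle held (24 mm). On to the runway approach, nose about 45 mm behind the piece.

Request:
arm_command:
  steps:
    - [0.9, -15.4, 0, 0, 0, 16.1]
    - [0.9, -15.4, 0, 0, 0, 16.1]
    - [0.9, -15.4, 0, 0, 0, 16.1]
    - [0.9, -15.4, 0, 0, 0, 16.1]
    - [0.9, -15.4, 4.5, 0, 0, 16.1]
    - [0.9, -15.4, 4.5, 0, 0, 16.1]
    - [0.9, -15.4, 4.5, 0, 0, 16.1]
    - [0.9, -15.4, 4.5, 0, 0, 16.1]

```text
t: 10.37
eef_pos: [569.0, -192.5, 258.6]
tcp_rot: [-3.141, 0.001, -0.045]
ft_force: [0.2, -1.4, -1.2]
opening: 0.252
```

Run:
```python
from h import *
import pickle
u=np.array([np.cos(np.radians(87.5)),np.sin(np.radians(87.5))])
for s in (-385,-150,-60):
    p=np.array([585.6,192.5])+u*s;go(*p,89.7,-2.5)
a=read_camera('wrist')[:,:,::-1];b=read_camera('side')[:,:,::-1]
cv2.imwrite('pics/w6.png',a)
cv2.imwrite('pics/w6b.png',np.vstack([cv2.resize(a[:300],(512,300)),cv2.resize(b[130:260,190:360],(392,300)).copy()[:,:].repeat(1,0) if 0 else cv2.copyMakeBorder(cv2.resize(b[130:260,190:360],(392,300)),0,0,0,120,cv2.BORDER_CONSTANT)]))
```

```text
t 10.37 now [ 569.  -192.5  258.6] [-1.7998e+02  5.0000e-02 -2.5700e+00] F [ 0.2 -1.4 -1.2] open 0.252
[-0.02 -0.03 -0.24] [-0.   0.1 -0.1]
t 10.37 now [ 569.  -192.5  258.6] [-1.7998e+02  5.0000e-02 -2.5700e+00] F [ 0.2 -1.4 -1.2] open 0.252
[ -0.05 -23.53  -0.23] [-0.   0.1 -0.1]
t 10.37 now [ 569.  -192.5  258.6] [-1.7998e+02  5.0000e-02 -2.5700e+00] F [ 0.2 -1.4 -1.2] open 0.252
[ -0.06 -32.53  -0.23] [-0.   0.1 -0.1]
```

View pics/w6b.png

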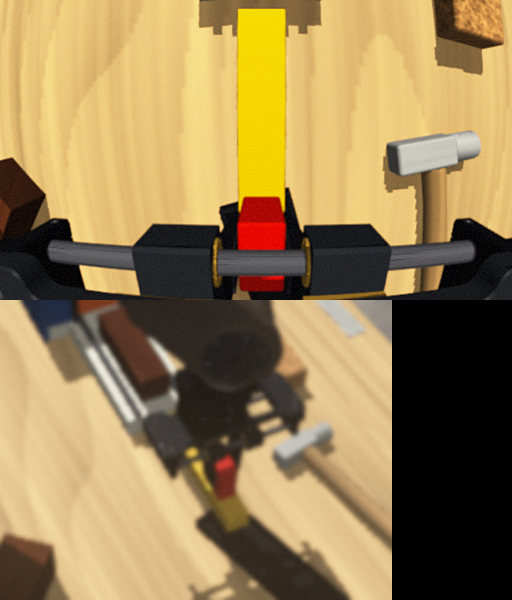

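The bar is straight and lined up. Raising 2–3 mm and pushing, slowly.

Request:
arm_command:
  steps:
    - [0, -1, -0.25, 0, 0, 0]
    - [0, -2, -0.25, 0, 0, 0]
    - [0, -3, -0.25, 0, 0, 0]
    - [0, -4, -0.25, 0, 0, 0]
    - [0, -5, -0.25, 0, 0, 0]
    - [0, -6, -0.25, 0, 0, 0]
    - [0, -7, -0.25, 0, 0, 0]
    - [0, -8, -0.25, 0, 0, 0]
    - [0, -9, -0.25, 0, 0, 0]
    - [0, -10, -0.25, 0, 0, 0]
    - [0, -10.5, -0.25, 0, 0, 0]
    - [0, -10.5, -0.25, 0, 0, 0]

```text
t: 11.47
eef_pos: [573.4, -85.6, 261.2]
tcp_rot: [-3.141, 0.0, -0.043]
ft_force: [-0.1, 0.5, -1.5]
opening: 0.251
```

Run:
```python
from h import *
u=np.array([np.cos(np.radians(87.5)),np.sin(np.radians(87.5))])
for s in (-150,-62):
    p=np.array([585.6,192.5])+u*s;go(*p,89.7,-2.5)
a=read_camera('wrist')[:,:,::-1]
cv2.imwrite('pics/w7b.png',a[:320])
```

```text
t 11.47 now [573.4 -85.6 261.2] [-1.7998e+02  1.0000e-02 -2.4700e+00] F [-0.1  0.5 -1.5] open 0.251
[ 1.000e-02 -1.284e+01  2.000e-02] [-0.  0.  0.]
t 11.47 now [573.4 -85.6 261.2] [-1.7998e+02  1.0000e-02 -2.4700e+00] F [-0.1  0.5 -1.5] open 0.251
[ 1.000e-02 -2.164e+01  2.000e-02] [-0.  0.  0.]
```

View pics/w7b.png

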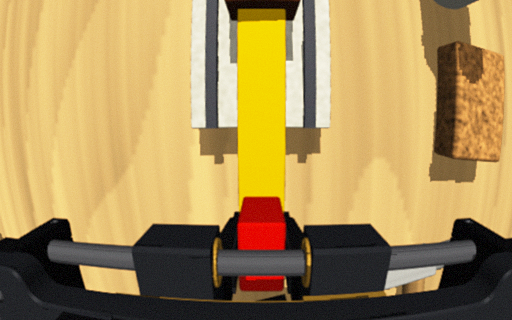

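The nose sits squarely on the piece at (262,8) and the bar is centred between the rails. Pushing on.

Request:
arm_command:
  steps:
    - [0, -1, 0, 0, 0, 0]
    - [0, -2, 0, 0, 0, 0]
    - [0, -3, 0, 0, 0, 0]
    - [0, -4, 0, 0, 0, 0]
    - [0, -5, 0, 0, 0, 0]
    - [0, -6, 0, 0, 0, 0]
    - [0, -7, 0, 0, 0, 0]
    - [0, -8, 0, 0, 0, 0]
    - [0, -9, 0, 0, 0, 0]
    - [0, -10, 0, 0, 0, 0]
    - [0, -11, 0, 0, 0, 0]
    - [0, -12, 0, 0, 0, 0]

```text
t: 12.52
eef_pos: [578.7, 34.2, 261.2]
tcp_rot: [-3.141, 0.0, -0.044]
ft_force: [0.0, -2.3, -1.5]
opening: 0.25
```

Request:
arm_command:
  steps:
    - [0, -1, 0, 0, 0, 0]
    - [0, -2, 0, 0, 0, 0]
    - [0, -3, 0, 0, 0, 0]
    - [0, -4, 0, 0, 0, 0]
    - [0, -5, 0, 0, 0, 0]
    - [0, -6, 0, 0, 0, 0]
    - [0, -7, 0, 0, 0, 0]
    - [0, -8, 0, 0, 0, 0]
    - [0, -9, 0, 0, 0, 0]
    - [0, -9.5, 0, 0, 0, 0]
    - [0, -9.5, 0, 0, 0, 0]

```text
t: 13.43
eef_pos: [582.8, 129.3, 261.1]
tcp_rot: [-3.141, -0.0, -0.043]
ft_force: [-0.8, 1.0, -5.1]
opening: 0.249
```

Run:
```python
from h import *
u=np.array([np.cos(np.radians(87.5)),np.sin(np.radians(87.5))])
for s in (-62,-300):
    p=np.array([585.6,192.5])+u*s;go(*p,89.7,-2.5)
b=read_camera('top')[:,:,::-1];cv2.imwrite('pics/top8.png',b);cv2.imwrite('pics/w8.png',read_camera('wrist')[:,:,::-1]);cv2.imwrite('pics/side8.png',read_camera('side')[:,:,::-1])
T=camera_model('top');np.set_printoptions(precision=1,suppress=True)
H,S,V=cv2.split(cv2.cvtColor(b,cv2.COLOR_BGR2HSV))
M=((H<14)|(H>170))&(S>50)&(V<140)&(V>35);M[:,180:]=0;M[:100]=0;M[220:]=0
for A,r in rect(M):print(A,plane(T,r,70))
```

```text
t 13.43 now [582.8 129.3 261.1] [-179.97   -0.     -2.48] F [-0.8  1.  -5.1] open 0.249
[ 0.   -0.12  0.01] [-0. -0.  0.]
t 13.43 now [582.8 129.3 261.1] [-179.97   -0.     -2.48] F [-0.8  1.  -5.1] open 0.249
[-1.000e-02  2.368e+01  0.000e+00] [-0. -0.  0.]
```

Nose about 77 mm past the flap, force small. Drawing out.

Request:
arm_command:
  steps:
    - [0, 0.7, 0, 0, 0, 0]
    - [0, 2, 0, 0, 0, 0]
    - [0, 4, 0, 0, 0, 0]
    - [0, 6, 0, 0, 0, 0]
    - [0, 8, 0, 0, 0, 0]
    - [0, 10, 0, 0, 0, 0]
    - [0, 12, 0, 0, 0, 0]
    - [0, 14, 0, 0, 0, 0]
    - [0, 16, 0, 0, 0, 0]
    - [0, 18, 0, 0, 0, 0]
    - [0, 20, 0, 0, 0, 0]
    - [0, 22, 0, 0, 0, 0]

```text
t: 14.58
eef_pos: [572.6, -94.3, 261.6]
tcp_rot: [3.141, -0.001, -0.045]
ft_force: [0.1, -0.1, -2.2]
opening: 0.248
```

Request:
arm_command:
  steps:
    - [0, 3, 0, 0, 0, 0]
    - [0, 6, 0, 0, 0, 0]
    - [0, 9, 0, 0, 0, 0]
    - [0, 9, 0, 0, 0, 0]

```text
t: 14.92
eef_pos: [568.4, -187.5, 261.6]
tcp_rot: [3.14, -0.002, -0.049]
ft_force: [-0.1, 0.2, -1.9]
opening: 0.247
```

Run:
```python
from h import *
import cv2
go(597.2,-344,135,13.6);go(597.2,-344,62,13.6)
T=read_camera('top')[:,:,::-1];S=read_camera('side')[:,:,::-1];W=read_camera('wrist')[:,:,::-1]
for n,i in zip('TSW',(T,S,W)):cv2.imwrite(f'pics/{n}9.png',i)
s=lambda i,w:cv2.resize(i,(w,300),interpolation=cv2.INTER_CUBIC)
cv2.imwrite('pics/m9.png',np.vstack([np.hstack([s(T[100:210,0:147],400),s(S[40:160,160:320],400)])
 ,np.hstack([s(T,400),s(W,400)])]))
H,Sa,V=cv2.split(cv2.cvtColor(S,cv2.COLOR_BGR2HSV))
M=((H<14)|(H>172))&(Sa>120)&(V>60);M[:,:160]=0;M[:,300:]=0;M[:30]=0;M[150:]=0
S0=cv2.imread('pics/side0.png');H,Sa,V=cv2.split(cv2.cvtColor(S0,cv2.COLOR_BGR2HSV))
M0=((H<14)|(H>172))&(Sa>120)&(V>60);M0[:,:160]=0;M0[:,300:]=0;M0[:30]=0;M0[150:]=0
for k in(M0,M):print([(A,b.mean(0)) for A,b in rect(k)])
```

```text
t 14.92 now [ 568.4 -187.5  261.6] [ 1.7992e+02 -1.1000e-01 -2.7900e+00] F [-0.1  0.2 -1.9] open 0.247
[ 3.65 15.5  -4.44] [  0.1  -0.1 -16.4]
t 14.92 now [ 568.4 -187.5  261.6] [ 1.7992e+02 -1.1000e-01 -2.7900e+00] F [-0.1  0.2 -1.9] open 0.247
[ 3.64 15.49  2.86] [  0.1  -0.1 -16.4]
[(191.5, array([232.45871, 127.3624 ], dtype=float32))]
[(161.0, array([231.57028, 127.47838], dtype=float32))]
```

View pics/m9.png

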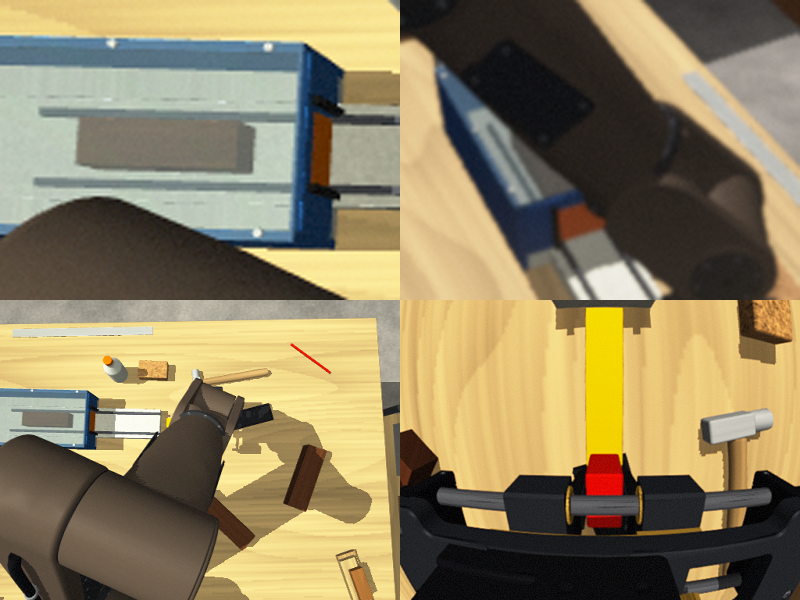

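The piece lies flat inside (top crop 77..240, row 140), rear well past the flap, and the flap is shut (orange, unbent, at (320,150)). Now the push block goes back to the tray.

Request:
arm_command:
  steps:
    - [0, 2, -4.4, 0, 0, 0]
    - [3.7, 15.5, -4.4, 0, 0, -16.4]
    - [3.7, 15.5, -4.4, 0, 0, -16.4]
    - [3.7, 15.5, -4.4, 0, 0, -16.4]
    - [3.7, 15.5, -4.4, 0, 0, -16.4]
    - [3.7, 15.5, -4.4, 0, 0, -16.4]
    - [3.7, 15.5, -4.4, 0, 0, -16.4]
    - [3.7, 15.5, -4.4, 0, 0, -16.4]
    - [3.7, 15.5, -4.4, 0, 0, -16.4]

```text
t: 15.82
eef_pos: [599.4, -336.6, 305.2]
tcp_rot: [-3.141, 0.0, 0.243]
ft_force: [0.8, -0.4, -2.3]
opening: 0.25
```

Run:
```python
from h import *
np.set_printoptions(precision=1,suppress=True)
go(598,-343.5,63,13.6)
m=camera_model('wrist');a=read_camera('wrist')[:,:,::-1];cv2.imwrite('pics/w10.png',a)
T=camera_model('top')
H,S,V=cv2.split(cv2.cvtColor(a,cv2.COLOR_BGR2HSV))
K=(V<50);K[200:]=0;Y=(H>20)&(H<34)&(S>200)&(V>150);Y[240:]=0
for n,k,z in(('tray',K,14),('bar',Y,30+75)):
    for A,b in rect(k):
        if A>300: print(n,A,np.round(b),plane(m,b,z,rayw))
q=np.array([(77,117),(240,121),(240,170),(77,165)])/np.array([400/147,300/110])+[0,100]
p=plane(T,q,70);u=np.array([np.cos(np.radians(87.5)),np.sin(np.radians(87.5))]);print('piece in chamber x,y',np.c_[(p[:,:2]-[585.6,192.5])@u,(p[:,:2]-[585.6,192.5])@[-u[1],u[0]]])
```

```text
t 15.82 now [ 599.4 -336.6  305.2] [-180.     0.    13.9] F [ 0.8 -0.4 -2.3] open 0.250
[-0.3  0.6  7.1] [-0.   0.   0.3]
tray 764.5 [[286. 199.]
 [287.  30.]
 [293.  30.]
 [291. 199.]] [[ 624.3 -339.4   14. ]
 [ 586.2 -185.7   14. ]
 [ 591.2 -184.3   14. ]
 [ 629.6 -338.2   14. ]]
tray 1097.5 [[227.  30.]
 [236.  30.]
 [237. 199.]
 [229. 199.]] [[ 533.7 -198.5   14. ]
 [ 541.3 -196.8   14. ]
 [ 579.5 -350.6   14. ]
 [ 571.6 -352.6   14. ]]
tray 2392.0 [[-26.  62.]
 [ 51. -23.]
 [ 77.   1.]
 [  0.  86.]] [[ 185.  -259.    14. ]
 [ 304.5 -150.7   14. ]
 [ 359.8 -182.9   14. ]
 [ 259.4 -287.    14. ]]
bar 8874.5 [[237.  10.]
 [285.  10.]
 [285. 210.]
 [237. 210.]] [[ 552.6 -207.9  105. ]
 [ 580.8 -200.9  105. ]
 [ 611.9 -322.7  105. ]
 [ 582.2 -330.1  105. ]]
piece in chamber x,y [[224.6 -22.9]
 [ 72.2 -23.2]
 [ 69.3  22.8]
 [221.2  22.2]]
```

The piece's centre is about 147 mm past the flap. The bar is within about 1 mm of the tray's centre line. Lowering and releasing.

Request:
arm_command:
  steps:
    - [-0.1, 0.6, 2, 0, 0, 0]
    - [-0.1, 0.6, 4, 0, 0, 0]
    - [-0.1, 0.6, 5.5, 0, 0, 0]
    - [-0.1, 0.6, 6.4, 0, 0, 0]
    - [-0.1, 0.6, 6.9, 0, 0, 0]
    - [-0.1, 0.6, 7.1, 0, 0, 0]
    - [-0.1, 0.6, 7.1, 0, 0, 0]

```text
t: 16.45
eef_pos: [600.0, -343.9, 234.6]
tcp_rot: [-3.142, -0.0, 0.242]
ft_force: [0.1, 0.6, -2.3]
opening: 0.25
```

Request:
arm_command:
  steps:
    - [0, 0, 0, 0, 0, 0]
    - [0, 0, 0, 0, 0, 0]
    - [0, 0, 0, 0, 0, 0]
    - [0, 0, 0, 0, 0, 0]
    - [0, 0, 0, 0, 0, 0]
    - [0, 0, 0, 0, 0, 0]
  jaw: 7.0

```text
t: 16.95
eef_pos: [599.8, -344.3, 234.4]
tcp_rot: [3.141, -0.0, 0.242]
ft_force: [0.1, 1.0, -0.3]
opening: 0.618
```

Request:
arm_command:
  steps:
    - [0, 0, -2, 0, 0, 0]
    - [0, 0, -5, 0, 0, 0]
    - [0, 0, -9, 0, 0, 0]
    - [0, 0, -13, 0, 0, 0]
    - [0, 0, -15, 0, 0, 0]
    - [0, 0, -15, 0, 0, 0]
    - [0, 0, -15, 0, 0, 0]

```text
t: 17.53
eef_pos: [599.6, -344.1, 385.3]
tcp_rot: [3.14, -0.001, 0.242]
ft_force: [-0.6, -0.2, -0.0]
opening: 0.736
```

Run:
```python
from h import *
np.set_printoptions(precision=1,suppress=True)
m=camera_model('wrist');a=read_camera('wrist')[:,:,::-1];cv2.imwrite('pics/w11.png',a)
cv2.imwrite('pics/T11.png',read_camera('top')[:,:,::-1])
H,S,V=cv2.split(cv2.cvtColor(a,cv2.COLOR_BGR2HSV))
K=(V<50);K[222:]=0;K[:,:150]=0;K[:,400:]=0
Y=(H>20)&(H<34)&(S>200)&(V>150);Rd=((H<6)|(H>174))&(S>180)&(V>120);Rd[230:]=0
for n,k,z in(('tray',K,14),('bar',Y,30),('red',Rd,80)):
    for A,b in rect(k):
        if A>200: p=plane(m,b,z,rayw);print(n,A,np.round(b).tolist(),p.mean(0),p[:,:2].tolist())
print(state()['eef_pos'],state()['opening'],state()['ft_force'])
```

```text
tray 8427.5 [[237.0, 42.0], [285.0, 42.0], [285.0, 221.0], [237.0, 221.0]] [ 588.7 -297.8   14. ] [[535.2743745674833, -198.28215942039978], [589.70056642907, -184.83464428554737], [644.3259692625954, -396.7809962957186], [585.641171663556, -411.2756696783002]]
bar 2754.0 [[248.0, 54.0], [274.0, 54.0], [274.0, 177.0], [248.0, 177.0]] [ 583.8 -277.6   30. ] [[552.9030356488902, -212.9118349864542], [580.9199312239996, -205.98960758397234], [615.1237133555838, -342.1995648206875], [586.076646900992, -349.3746548196759]]
red 924.5 [[250.0, 161.0], [272.0, 161.0], [272.0, 204.0], [250.0, 204.0]] [ 599.4 -341.1   80. ] [[583.8956505946004, -322.53253623903976], [604.5615605294017, -317.4275544336631], [615.3586107488414, -359.5620689064931], [593.9579759403368, -364.8480570073901]]
[ 599.6 -344.1  382.9] 0.7365791121840511 [ 0.2 -1.   0.1]
```

Grip point relative to the tray: −47 mm along, about 0 across. It lies flat and has been let go. Handing in.

```bash
python3 -c "
from h import *
print(job_done(),state()['t'])"
```

```text
the job is handed in; nothing more can be done
the job is handed in; nothing more can be done
```

The job is handed in after about 18 s of robot time. I laid the small dark test piece between the guide rails and let it go. The push block then pushed it through the flap, I drew the push block out, and I put it back in its tray with the nose towards the tray's +x.

**Last checks:**
- **Test piece:** it lies flat inside the chamber, its centre about 147 mm past the flap (needed: over 80 mm).
- **Flap:** it looked shut in the last picture viewed, taken just after the push block was drawn out. I did not look at it again before handing in.
- **Push block:** the grip point is about 47 mm towards the tray's −x and within 1 mm across (allowed: 25 to 65 mm and ±18 mm). The bar and handle measured where they should be for lying flat.
- **Gripper:** it is open and about 150 mm above the push block, with no contact force to speak of.
- **Glue bottle, hammer and cork block:** I saw no sign of movement, but did not measure it.

**What disagreed:** some height measurements by triangulation were poor. One corner of the test piece came out at 30 mm in one pair of views and 62 mm in another, instead of 40 mm. The runway's end came out at 26 to 32 mm instead of 30 mm. I went by the given heights there, and the measured lengths and widths agreed with them.

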